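# Refit the runner-lock knob and hold it pressed

## Task

The push knob of the pull-out's runner lock has come off and stands in the steel basket. Pick it up by its bar grip, turn it so that the flat in its bore matches the flat of the lock's upright D-shaft, push it on until you feel it seat, then press it with the sprung shaft down to the stop, and finish like that: still holding the knob in the gripper and keeping it pressed down. Leave the tubs, the ramekin and the brush where they are.

Things in the scene. Friction and masses are not known exactly. Their poses are not given: they have to be found in the camera images.
- knob: Loose black knob, 44 mm tall, standing bore down. Origin: centre of its underside. Round skirt 42 mm wide, 20 mm high; on it a bar grip 14 mm thick (y), 36 mm long (x), 20 to 44 mm up. A wedge-shaped nib extends the bar on +x only, to 29 mm from the axis. D-bore in the underside, 16 mm deep: radius 8 mm, flat 4.5 mm from the axis on the +x (nib) side, mouth chamfered 1.5 mm. 30 to 65 g.
- knob_nib (a point): Tip of the knob's pointer nib, 29 mm from the knob's axis along its +x and 24 mm above its underside.
- shaft_top (a point): Centre of the top end of the lock's upright steel D-shaft: radius 7 mm, flat 3.5 mm from the axis on its +x side, top chamfered 2 mm. z up; 70 mm above the work surface, 24 mm above the collar. It cannot turn. The knob goes on with its x along this x (nib over the collar's lug); seated (bore's ceiling on the shaft's end), its underside is 16 mm below this point, 8 mm above the collar.
- collar: Fixed round steel collar on the lock housing around the shaft, 40 mm in diameter, 6 mm high; origin: centre of its underside. A lug 8 mm wide reaches 38 mm out from the axis on its +x side, the side that the shaft's flat faces.
- lock: Fixed grey lock housing, 100 x 85 x 40 mm, on the work surface beside the basket, collar and shaft on the middle of its top; origin: centre of its underside.
- shaft (a joint): How far the shaft is pressed down, m: 0 = up, 0.006 = at its stop. A spring resists: about 3 N to start moving, about 9 N at the stop; it comes back up when let go. With the knob seated at the stop, the knob's underside stays 2 mm above the collar.
- basket: Fixed steel wire basket, 360 (x) x 440 (y) x 55 mm tall, its underside 15 mm above the work surface; origin: centre of its underside. Flat floor 6 mm above the origin, walls 4 mm thick.
- tub_a: Bystander: closed square white plastic tub with grey flip top, 84 x 84 x 55 mm, in the basket's +y end; origin: centre of its underside.
- tub_b: Bystander: a second tub like it, also in the basket's +y end.
- ramekin: Bystander: white ceramic ramekin, 84 mm across, 45 mm high, in the basket's +y end; origin: centre of its underside.
- brush: Bystander: grey kitchen brush, 170 mm long (along its own x), 42 mm wide, 20 mm high, lying along the basket's far (+x) wall; origin: centre of its underside.
Mind the look-alikes: they are no part of the job. Leave any blue or red look-alike of the knob alone.

How it is judged:
On the way, in this order (a step that is already met when the one before it is completed fails the run):
1. the knob is picked up: lifted clear of the basket floor in the fingers (height (world z) of knob above 0.045 m and contact force between the fingers and knob above 1 N), for 0.1 s.
2. the knob is on the shaft to its seat with the flats matched (z of knob in the frame of shaft_top below -0.0135 m and horizontal distance between knob and shaft_top below 0.003 m and angle between the x axis of knob and the x axis of shaft_top, either way round below 0.3 rad and x of knob_nib in the frame of shaft_top above 0.015 m and angle between knob's own z axis and vertical below 0.12 rad), for 0.05 s.
At the end, for the whole second after the job is handed in: The knob is on the D-shaft at least 13.5 mm of the 16 mm deep, within 3 mm of its axis, flats matched (within 0.3 rad, nib on the flat's side), upright within 0.12 rad and still; the gripper still holds it (over 3 N) and keeps the shaft pressed down more than 4.5 of its 6 mm (all of step 2 and value of joint shaft above 0.0045 m and contact force between the fingers and knob above 3 N and contact force between knob and basket below 0.2 N and linear speed of knob below 0.02 m/s); the arm keeps its last pose, push and grip.
It fails at once if the first tub is pushed more than 30 mm (distance of tub_a from where it was at the start of the episode above 0.03 m).
It fails at once if the second tub is pushed more than 30 mm (distance of tub_b from where it was at the start of the episode above 0.03 m).
It fails at once if the ramekin is pushed more than 30 mm (distance of ramekin from where it was at the start of the episode above 0.03 m).
It fails at once if the brush is pushed more than 30 mm (distance of brush from where it was at the start of the episode above 0.03 m).
It also fails if it takes over 38 s, if anything falls off the work surface, if the arm or the gripper's body presses on something with over 40 N, if the wrist force passes 120 N, or if a joint passes its speed limit or range.

## Robot

A 7-joint arm with a two-finger parallel gripper is mounted at the origin on the work surface. World frame = base frame: x ahead of the robot, y to its left, z up, the work surface at z = 0. Lengths are in m, angles in rad, forces in N, time in s.
With the tool pointing down it reaches from about 0.425 to 0.8 m from the base axis. Payload 8.3 kg.
Tool frame: the origin (TCP) lies midway between the tips of the shut fingers; the grasp point (between the pads) lies 19 mm behind it; y points along the fingers, x is the direction in which the jaws open and shut, and the axes are right-handed (so a half turn about y gives the same grasp; the last joint's range is limited). The gripper opens to 85 mm and grips with 20 to 120 N. Pads are 22 mm wide; open, the fingers measure 114 mm over their backs; the gripper's body (76 mm by 85 mm) begins 54 mm behind the grasp point. The pads swing forward as they close: fully open they stand 13 mm farther back than shut.
Start: joints at [-1.187, 0.383, 0.016, 1.37, -0.006, 1.388, -0.046], TCP at [0.27, 0.564, 0.231] pointing down, gripper open.
Joint ranges: [-2.95, 2.95], [-0.25, 2.06], [-1.52, 1.56], [0.18, 2.33], [-1.44, 4.58], [0.02, 2.06], [-3.01, 3.01]. Speed limits (rad/s): [2.39, 2.39, 3.01, 3.01, 3.14, 3.14, 3.14].

## Interface

Orientations are given as a unit quaternion [x, y, z, w].
In Python, from station import bot, read_camera, get_calibration gives the robot as it stands. The module is installed in compiled form; this text tells all that it offers.
- The arm moves only by the tool drive_tool, never from a script. Its argument "rows" is a list that holds one entry, the list of rows, each a list of 4 numbers: the shift along the tool's x, y, z in mm, then the turn about the tool's y in degrees. A call has 1 to 10 rows; each row is the pose to reach, as a shift and turn from the pose commanded when the call began, along the tool's axes at that moment; what a row does not reach only later rows make up. A row lasts 1/12 s, in which the tool goes at most 41.7 mm and 7.16 degrees, less where a joint would pass 70% of its speed; a pose out of reach is approached as far as the arm can. A call with a gripper value outside its range is refused whole. "jaw" is the opening, from -1 (shut) to 1 (fully open), set as the call begins (left out, the last holds). The fingers move at their own pace and stop on an object; the grip force is fixed at half the most. Time passes only in rows, so rows that repeat a pose let the fingers close. It gives the time, the measured TCP pose, the force and the opening at its end, in the units of the state.
- bot.state(): the state, without advancing time (a new reading comes with each control period).
- read_camera(name): name is "scene" or "side" or "wrist"; returns the picture (420x560x3 uint8, blue, green, red); there is no depth.
- get_calibration(name): a dict with "K" (3x3 intrinsics, pixels), "position" and "rotation" of the camera in the world. Camera axes: x right, y down, z forward; pixel columns grow to the right and rows downward; lengths in m; the calibration is good to about 2 mm. A picture is of the moment at which its call begins: read the wrist's pose just before it. get_calibration takes no time and is no camera call; for the wrist camera it gives the pose at the moment of the call.
- bot.sign_off(): hands the job in, once; it reports no verdict.
The state is a dict: "t": time; "joint_positions": joint angles; "qvel": joint speeds; "effort": joint torques, N m; "tcp_pos": TCP position; "eef_rot": TCP orientation; "wrist_force": force on the tool from outside, world axes, zero at the start; "ft_torque": the same for the moment, N m; "grip_width": opening from 0.0 (shut) to 1.0 (fully open).
Only numpy, scipy, OpenCV 4.12 (cv2) and the standard library are available. Lean on these libraries where they do the work, as an engineer would, in place of code of your own. Each camera call takes 0.05 s, during which the arm holds its last target. There are 200 camera calls.

## Working session

There is one attempt and no reset: what is moved stays moved. The work goes in short steps, Python scripts to look and compute and a tool call to move; the robot and the scene stay as the last step left them, time stands still between calls to the robot, and variables do not carry over. Pictures are saved under pics/ and viewed, about 8 in all and at most 12, crops included, and the job is handed in when it is done.

Besides the shell and the picture viewer there is one more tool, called after "Call:" as name(argument=value, ...), one argument or row to a line, values as JSON. drive_tool: Moves the arm, as the interface text tells. Its arguments: {"type":"object","properties":{"rows":{"type":"array"},"jaw":{"type":"number"}},"required":["rows"]}

```bash
mkdir -p pics
cat > h.py <<'E'
from station import bot, read_camera, get_calibration
import numpy as np, cv2
def ray(c,px):
    K=np.array(c["K"]);R=np.array(c["rotation"]);R=R.reshape(3,3)
    return np.array(c["position"]),R@np.linalg.inv(K)@np.array([px[0],px[1],1.])
def onz(c,px,z):
    p,d=ray(c,px); return p+d*(z-p[2])/d[2]
def proj(c,X):
    R=np.array(c["rotation"]).reshape(3,3); q=np.array(c["K"])@(R.T@(np.array(X)-c["position"])); return q[:2]/q[2]
E
python3 - <<'E'
from h import *
for n in ["scene","side","wrist"]:
    c=get_calibration(n); print(n,np.round(c["position"],3),np.round(c["rotation"],3).tolist(),np.round(c["K"],1).tolist())
ims={n:read_camera(n) for n in ["scene","side","wrist"]}
for n in ims: cv2.imwrite(f"pics/{n}0.png",ims[n])
a=np.hstack([ims["scene"],ims["side"]]); cv2.imwrite("pics/both0.png",cv2.resize(a,(800,300),interpolation=cv2.INTER_AREA))
s=bot.state(); print(s)
E
```

```text
scene [1.126 0.545 0.955] [0.359, 0.87, -0.312, -0.129] [[500.5, 0.0, 277.5], [0.0, 500.5, 202.0], [0.0, 0.0, 1.0]]
side [ 0.169 -0.542  0.872] [0.881, -0.307, 0.117, -0.341] [[444.6, 0.0, 283.8], [0.0, 444.6, 204.7], [0.0, 0.0, 1.0]]
wrist [0.206 0.593 0.374] [0.837, 0.528, 0.075, 0.12] [[330.0, 0.0, 277.4], [0.0, 330.0, 208.1], [0.0, 0.0, 1.0]]
{'t': 0.15, 'joint_positions': array([-1.18689305,  0.38406407,  0.0164089 ,  1.37090077, -0.00628217,
        1.38820076, -0.04650389]), 'qvel': array([ 0.00050203, -0.00216436, -0.00070071, -0.00371654,  0.00121906,
        0.00035041,  0.00203837]), 'effort': array([ 1.95065091e-03, -6.28154254e+01,  8.45796280e-01, -3.72164118e+01,
        1.67911348e-02,  1.10904881e-02, -6.09024937e-05]), 'tcp_pos': array([0.26987247, 0.56330416, 0.2305024 ]), 'eef_rot': array([ 0.59864212,  0.37636293, -0.37725763, -0.59804284]), 'wrist_force': array([ 0.36418165, -0.44858733, -0.16724275]), 'ft_torque': array([ 0.00769222, -0.00374901,  0.05780004]), 'grip_width': 1.0013842791610343}
```

View pics/scene0.png

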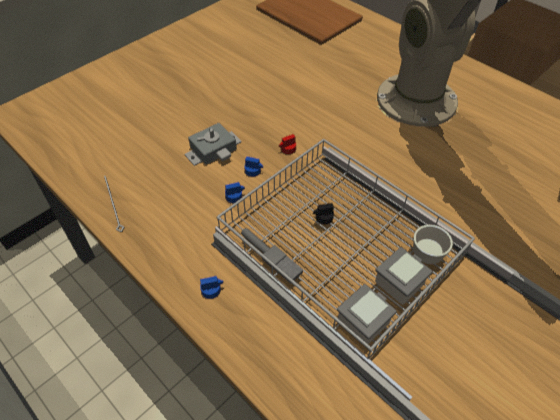

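View pics/side0.png

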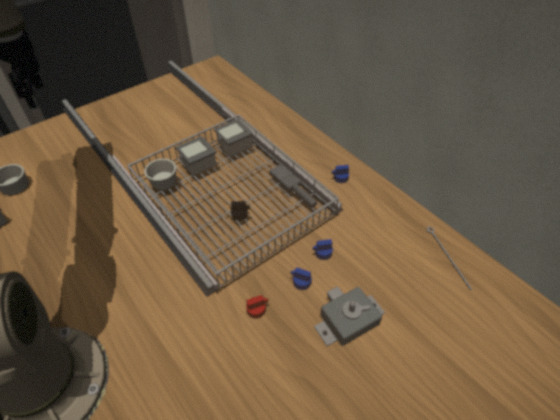

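The black knob stands alone in the basket, at scene (325,212) and side (240,210). The blue and red look-alikes are outside it: scene (210,287), (234,191), (253,165) and red (289,144). The black one in the basket fits the description. The lock is at scene (213,140) and side (352,312). Next I'll confirm with a crop and locate both.

```bash
sed -i 's/^import numpy as np, cv2/import numpy as np, cv2\nfrom scipy.spatial.transform import Rotation as Ro/; s/R=np.array(c\["rotation"\]);R=R.reshape(3,3)/R=Ro.from_quat(c["rotation"]).as_matrix()/; s/R=np.array(c\["rotation"\]).reshape(3,3)/R=Ro.from_quat(c["rotation"]).as_matrix()/' h.py
python3 - <<'E'
from h import *
s=bot.state(); print(np.round(Ro.from_quat(s["eef_rot"]).as_matrix(),3))
for n,k,l in [("scene",(325,212),(212,133)),("side",(240,210),(352,308))]:
    c=get_calibration(n); print(n,onz(c,k,.045),onz(c,l,.07))
def crop(n,x,y,w,h,f): 
    return cv2.resize(cv2.imread(f"pics/{n}0.png")[y:y+h,x:x+w],None,fx=f,fy=f,interpolation=cv2.INTER_CUBIC)
a=np.hstack([crop("scene",295,182,64,48,6),crop("scene",183,112,64,48,6)])
b=np.hstack([crop("side",210,186,64,48,6),crop("side",322,285,64,48,6)])
cv2.imwrite("pics/c1.png",np.vstack([a,b]))
E
```

```text
[[ 0.432 -0.001 -0.902]
 [ 0.902 -0.001  0.432]
 [-0.002 -1.    -0.   ]]
scene [0.54060944 0.11408846 0.045     ] [ 0.56949835 -0.25281701  0.07      ]
side [0.53775388 0.10252108 0.045     ] [ 0.55292973 -0.27470673  0.07      ]
```

View pics/c1.png

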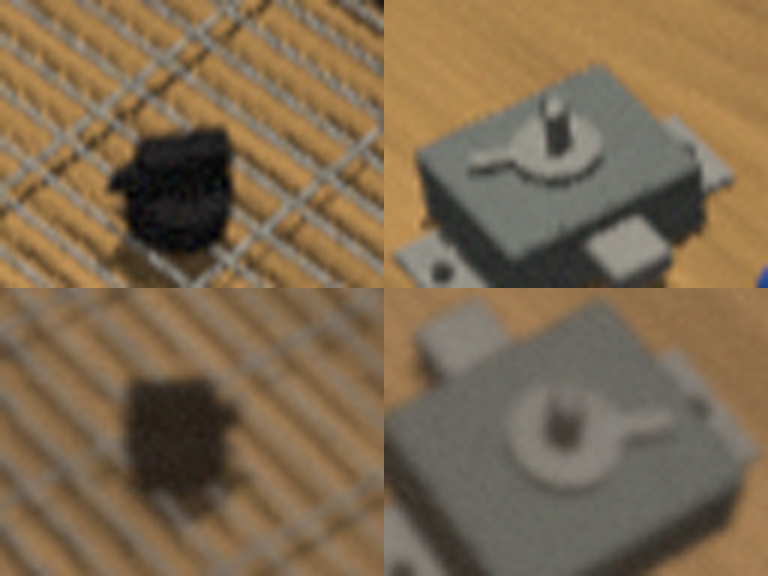

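The crop confirms the black knob, with its nib pointing left in the scene view (tip near 313.7,212.8). The lug tip is near scene (197.7,139.2). The shaft top is near scene (211,128.7) and side (351.8,303.3).

Run:
```python
from h import *
cs,cd=get_calibration("scene"),get_calibration("side")
def tri(a,b):
    p,d=ray(cs,a);q,e=ray(cd,b);d/=np.linalg.norm(d);e/=np.linalg.norm(e)
    t=np.linalg.lstsq(np.c_[d,-e],q-p,rcond=None)[0]; A=p+d*t[0];B=q+e*t[1]; return (A+B)/2,np.linalg.norm(A-B)
print("shaft",tri((211,128.7),(351.8,303.3)), onz(cs,(211,128.7),.07),onz(cd,(351.8,303.3),.07))
lt=[onz(cs,(197.7,139.2),.046),onz(cd,(322+(672-384)/6,285+(415-288)/6),.046)];print("lug tip",lt)
nib=[onz(cs,(313.7,212.8),.045),onz(cd,(210+236/6,186+(412-288)/6),.045)];print("nib",nib)
# bar top end centres scene
print("bar top ends", onz(cs,(295+135/6,182+143/6),.065),onz(cs,(295+225/6,182+133/6),.065))
print("side bar ends", onz(cd,(210+130/6,186+(382-288)/6),.065),onz(cd,(210+212/6,186+(380-288)/6),.065))
```

```text
shaft (array([ 0.56044885, -0.26700375,  0.06987474]), np.float64(0.0007867922912970489)) [ 0.56078602 -0.26719677  0.07      ] [ 0.56007139 -0.26680505  0.07      ]
lug tip [array([ 0.59635182, -0.2826253 ,  0.046     ]), array([ 0.59664995, -0.28691412,  0.046     ])]
nib [array([0.5609338 , 0.09724409, 0.045     ]), array([0.56238738, 0.09716036, 0.045     ])]
bar top ends [0.5522214  0.09949073 0.065     ] [0.52413442 0.12042423 0.065     ]
side bar ends [0.52839597 0.12244671 0.065     ] [0.55543616 0.10233534 0.065     ]
```

Call:
drive_tool(
  rows=[
    [[-29,10,-44,1],[-58,20,-88,2],[-87,30,-131,3],[-117,40,-175,4],[-146,50,-219,5],[-175,60,-263,6],[-204,70,-307,7],[-233,80,-350,8],[-262,90,-394,9],[-291,100,-438,9.4]],
  ],
  jaw=0.2,
)

```text
t: 0.98
tcp_pos: [0.4799, 0.2101, 0.1531]
eef_rot: [-0.627, -0.326, 0.326, 0.627]
wrist_force: [1.2, 0.5, 0.9]
grip_width: 0.603
```

Call:
drive_tool(
  rows=[
    [[-15,8,-35,0],[-31,15,-70,0],[-47,23,-105,0],[-47,23,-105,0],[-47,23,-105,0]],
  ],
)

```text
t: 1.4
tcp_pos: [0.5389, 0.1099, 0.1296]
eef_rot: [0.628, 0.324, -0.325, -0.628]
wrist_force: [-0.1, 1.2, -0.2]
grip_width: 0.6
```

```bash
cat > wv.py <<'E'
from h import *
import sys
c=get_calibration("wrist"); im=read_camera("wrist"); s=bot.state()
cv2.imwrite(f"pics/{sys.argv[1]}.png",im)
R=Ro.from_quat(s["eef_rot"]).as_matrix()
print(s["t"],s["tcp_pos"],"yaw",np.degrees(np.arctan2(R[1,0],R[0,0])),"down",R[:,1],"F",s["wrist_force"],s["grip_width"])
print("cam",c["position"],c["rotation"])
np.save(f"pics/{sys.argv[1]}.npy",c,allow_pickle=True)
E
python3 wv.py w1
```

```text
1.45 [0.53841678 0.11238602 0.12994228] yaw 54.872813896352206 down [-1.12843110e-03 -4.04352567e-04 -9.99999282e-01] F [-0.08090609  1.67696868 -0.15874704] 0.5971715937097645
cam [0.48145953 0.15041494 0.27322131] [0.87915871 0.45495595 0.06440293 0.12628265]
```

View pics/w1.png

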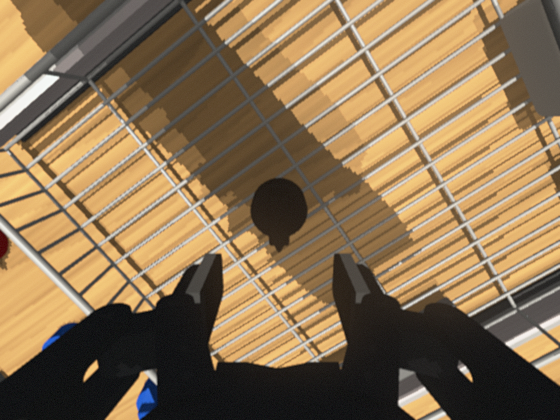

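The wrist view shows the knob between the fingers' line: skirt disc near (278,208), nib pointing down at (279,248). Next I'll measure it with stretched contrast.

Run:
```python
from h import *
im=cv2.imread("pics/w1.png"); c=np.load("pics/w1.npy",allow_pickle=True).item()
m=(im.max(2)<42).astype(np.uint8); m[252:]=0; m=cv2.morphologyEx(m,cv2.MORPH_OPEN,np.ones((3,3)))
n,l,st,ce=cv2.connectedComponentsWithStats(m); i=l[205,280]; print(st[i],ce[i])
ct=cv2.findContours((l==i).astype(np.uint8),0,1)[0][0]; print(cv2.minEnclosingCircle(ct[ct[:,0,1]<225][:, None].reshape(-1,1,2)))
tip=ct[ct[:,0,1].argmax()][0];print("tip",tip,onz(c,tip,.045))
X=proj(c,[0.539,0.111,0.041]);print("expect centre",X)
k=cv2.convertScaleAbs(cv2.resize(im[165:260,225:335],None,fx=6,fy=6,interpolation=cv2.INTER_CUBIC),alpha=5,beta=-40)
cv2.imwrite("pics/w1c.png",k)
```

```text
[ 253  179   53   45 1679] [280.52829065 199.7820131 ]
((280.07000732421875, 204.8800048828125), 27.78532600402832)
tip [294 223] [0.55195744 0.11488874 0.045     ]
expect centre [279.39427192 210.48893536]
```

View pics/w1c.png

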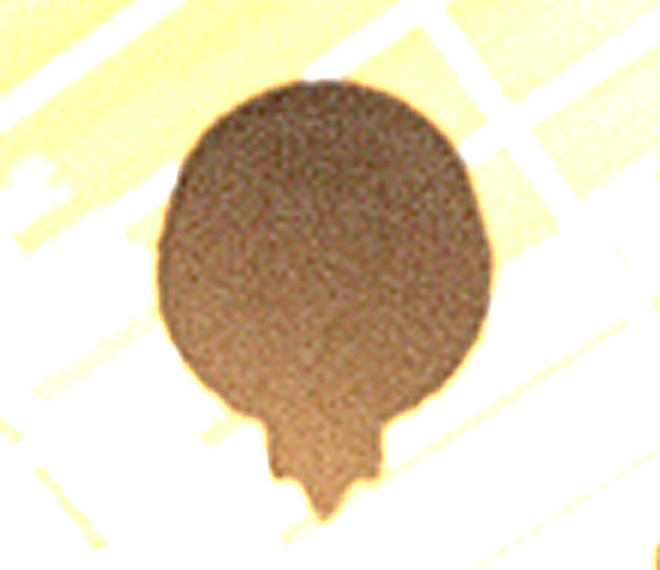

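Run:
```python
from h import *
c=np.load("pics/w1.npy",allow_pickle=True).item()
tip=onz(c,(278.8,251.3),.045); e=onz(c,(279.2,244.2),.065)
L=onz(c,(270,244.2),.065);Rr=onz(c,(288.3,244.2),.065); d=Rr-L; print("bar w",np.linalg.norm(d),"x-angle",np.degrees(np.arctan2(d[1],d[0]))+90, np.degrees(np.arctan2(d[1],d[0])))
l=onz(c,(251.7,208),.041);r=onz(c,(307,208),.041);print("skirt dia",np.linalg.norm(l-r),(l+r)/2)
print("nib",tip,"end",e)
for a in (-37,-35,-33):
  u=np.array([np.cos(np.radians(a)),np.sin(np.radians(a)),0]); print(a,tip-.029*u,e-.018*u)
t=bot.state(); Rt=Ro.from_quat(t["eef_rot"]).as_matrix()
print("tool pos of nib,end", Rt.T@(tip-t["tcp_pos"]),Rt.T@(e-t["tcp_pos"]),Rt.T@(l/2+r/2-t["tcp_pos"]), Rt.T@(c["position"]-t["tcp_pos"]))
```

```text
bar w 0.012426050037250592 x-angle 144.74817880803226 54.74817880803225
skirt dia 0.040534800491677445 [0.53742293 0.11206897 0.041     ]
nib [0.56383697 0.09291802 0.045     ] end [0.55250803 0.10119093 0.065     ]
-37 [0.54067654 0.11037066 0.045     ] [0.53813259 0.1120236  0.065     ]
-35 [0.54008156 0.10955174 0.045     ] [0.5377633 0.1115153 0.065    ]
-33 [0.53951552 0.10871255 0.045     ] [0.53741196 0.11099443 0.065     ]
tool pos of nib,end [-0.00121257  0.0849214  -0.03205097] [-0.00098454  0.06493086 -0.01801131] [-0.00074399  0.08894346  0.00056902] [-0.00181026 -0.14323003  0.06856448]
```

The knob is centred within about 1 mm and the yaw matches, so I'll descend and grip.

Call:
drive_tool(
  rows=[
    [[-1,30,-1,0],[-1,60,-1,0],[-1,78,-1,0],[-1,86,-1,0],[-1,86,-1,0],[-1,86,-1,0]],
  ],
)

```text
t: 1.95
tcp_pos: [0.5388, 0.113, 0.0451]
eef_rot: [-0.627, -0.327, 0.327, 0.627]
wrist_force: [0.9, -0.3, 1.3]
grip_width: 0.601
```

Call:
drive_tool(
  rows=[
    [[0,0,0,0],[0,0,0,0],[0,0,0,0],[0,0,0,0],[0,0,0,0],[0,0,0,0],[0,0,0,0],[0,0,0,0]],
  ],
  jaw=-1,
)

```text
t: 2.62
tcp_pos: [0.5398, 0.1122, 0.0459]
eef_rot: [0.627, 0.327, -0.326, -0.627]
wrist_force: [-0.6, 0.5, 5.9]
grip_width: 0.147
```

Call:
drive_tool(
  rows=[
    [[0,-15,0,0],[0,-45,0,0],[0,-75,0,0],[0,-100,0,0],[0,-100,0,0],[0,-100,0,0]],
  ],
)

```text
t: 3.12
tcp_pos: [0.5399, 0.1121, 0.1464]
eef_rot: [0.627, 0.328, -0.325, -0.627]
wrist_force: [-0.2, -0.3, -1.5]
grip_width: 0.151
```

```bash
python3 wv.py w2
python3 - <<'E'
from h import *
im=cv2.imread("pics/w2.png")
cv2.imwrite("pics/w2c.png",cv2.convertScaleAbs(cv2.resize(im[150:400,150:410],None,fx=2.3,fy=2.3,interpolation=cv2.INTER_CUBIC),alpha=3,beta=-15))
E
```

```text
3.1667 [0.53890067 0.1119421  0.14480065] yaw 55.00391633959602 down [ 9.19569340e-04  5.56154013e-04 -9.99999423e-01] F [-0.67285863 -0.4111021   0.30811207] 0.1461989431786929
cam [0.48148381 0.15186588 0.28981554] [0.87788991 0.45705228 0.06765198 0.12584008]
```

View pics/w2c.png

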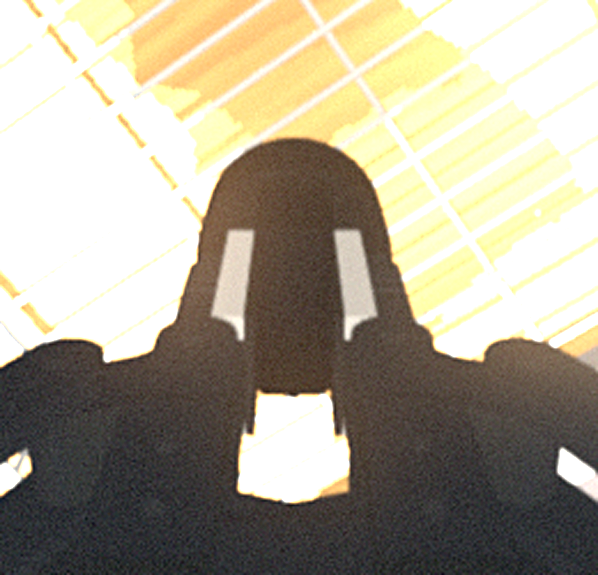

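The knob is held upright between the pads, with the skirt apex at about (278,210) px and the nib hidden behind. Next I'll move toward the lock, stopping 60 mm short so the wrist camera sees the shaft.

Call:
drive_tool(
  rows=[
    [[-20,0,-20,-1],[-48,0,-49,-2],[-76,0,-78,-3],[-104,0,-107,-4],[-132,0,-136,-5],[-160,0,-165,-6],[-188,0,-193,-7],[-216,0,-221,-8],[-242,0,-248,-9],[-265,0,-271,-9]],
  ],
)

```text
t: 4.0
tcp_pos: [0.6076, -0.2634, 0.1425]
eef_rot: [-0.599, -0.374, 0.375, 0.6]
wrist_force: [0.7, 0.1, -0.3]
grip_width: 0.153
```

Call:
drive_tool(
  rows=[
    [[-14,0,-11,0],[-26,0,-19,0],[-26,0,-19,0],[-26,0,-19,0],[-26,0,-19,0]],
  ],
)

```text
t: 4.42
tcp_pos: [0.6143, -0.2907, 0.1432]
eef_rot: [-0.599, -0.375, 0.375, 0.6]
wrist_force: [-0.3, 0.2, -0.8]
grip_width: 0.145
```

```bash
python3 wv.py w3
python3 - <<'E'
from h import *
im=cv2.imread("pics/w3.png"); c=np.load("pics/w3.npy",allow_pickle=True).item(); print("shaft expected px",proj(c,[.5605,-.267,.07]))
cv2.imwrite("pics/w3c.png",cv2.convertScaleAbs(cv2.resize(im[70:270,150:410],None,fx=3,fy=3,interpolation=cv2.INTER_CUBIC),alpha=1.5))
E
```

```text
4.4667 [ 0.61460858 -0.29025622  0.1436269 ] yaw 64.10969485729026 down [-0.00102511  0.0015688  -0.99999824] F [ 0.9873624  -1.02445712 -0.01958718] 0.14568046983345576
cam [ 0.55089665 -0.26066827  0.28694461] [0.83918149 0.52532572 0.07513454 0.11900472]
shaft expected px [274.70407194 130.84881168]
```

View pics/w3c.png

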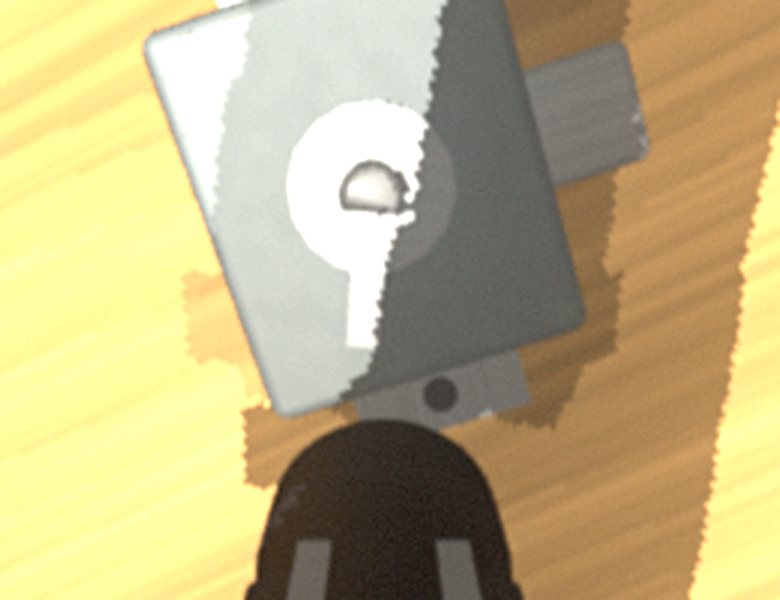

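The shaft top shows as a D near crop (374,193), with its flat on the lower side. The lug points down to about (362,346), and the held knob's skirt apex is at (388,420).

Run:
```python
from h import *
c=np.load("pics/w3.npy",allow_pickle=True).item(); s=bot.state(); Rt=Ro.from_quat(s["eef_rot"]).as_matrix(); T=s["tcp_pos"]
P=lambda x,y,z:onz(c,(150+x/3,70+y/3),z)
im=cv2.imread("pics/w3.png")
g=cv2.cvtColor(im,6)
a=P(374,193,.0685); co=P(371.5,186,.046); lt=P(362.5,346,.046); L=P(349,270,.046);L2=P(346,345,.046)
print("shaft",a,"collar",co,"collar dia",np.linalg.norm(P(287,186,.046)-P(456,186,.046)))
for p,q in((co,lt),(L,L2),(P(341,209,.068),P(400,213,.068))): d=q-p; print("dir",np.degrees(np.arctan2(d[1],d[0])),np.linalg.norm(d))
zs=T[2]-.0049
ap=P(388,420,zs); print("apex tool",1e3*Rt.T@(ap-T)); 
c2=np.load("pics/w2.npy",allow_pickle=True).item();
print("shaft tool",1e3*Rt.T@(a-T),"collar",1e3*Rt.T@(co-T))
# knob bar angle: pad inner edges & skirt extents
for y in (480,500,520):
  r=g[70+y//3,200:360]; d=np.where(r<45)[0]; print(y,200+d.min(),200+d.max())
```

```text
shaft [ 0.56253166 -0.26803048  0.0685    ] collar [ 0.56201001 -0.26860947  0.046     ] collar dia 0.04013598946289137
dir -29.369310515892227 0.03886105810185479
dir -28.72587158597481 0.01862908025418566
dir 60.2842339306783 0.01284627652733283
apex tool [-0.15235609  4.94211346 26.28827641]
shaft tool [-2.81678441 75.21501905 56.43408559] collar [-3.58712094 97.71460598 56.61440985]
480 244 311
500 242 313
520 240 315
```

Call:
drive_tool(
  rows=[
    [[-1,0,15,1],[-2,5,38,2],[-3,15,52,3],[-3,28,57,3.4],[-3,38,57,3.4],[-3,38,57,3.4],[-3,38,57,3.4],[-3,38,57,3.4]],
  ],
)

```text
t: 5.13
tcp_pos: [0.5628, -0.2699, 0.1069]
eef_rot: [0.611, 0.357, -0.357, -0.61]
wrist_force: [-0.4, 0.0, -0.3]
grip_width: 0.147
```

```bash
python3 wv.py w4
python3 - <<'E'
from h import *
s=bot.state()
a,b=read_camera("scene"),read_camera("side")
x,y=[int(v) for v in proj(get_calibration("scene"),[.5623,-.2683,.075])];u,v=[int(v) for v in proj(get_calibration("side"),[.5623,-.2683,.075])]
f=lambda i,x,y:cv2.resize(i[y-35:y+35,x-32:x+32],None,fx=6,fy=6,interpolation=cv2.INTER_CUBIC)
cv2.imwrite("pics/n4.png",cv2.convertScaleAbs(np.hstack([f(a,x,y),f(b,u,v)]),alpha=1.6))
print((x-32,y-35),(u-32,v-35))
E
```

```text
5.1833 [ 0.56283713 -0.27015896  0.10713437] yaw 60.64493226230716 down [ 1.01450164e-03 -6.53788545e-04 -9.99999272e-01] F [ 0.16683143  1.43860945 -0.31550695] 0.15022845890948697
cam [ 0.50103952 -0.2358243   0.25049615] [0.85418225 0.5001509  0.07201976 0.12261694]
(178, 92) (321, 266)
```

View pics/n4.png

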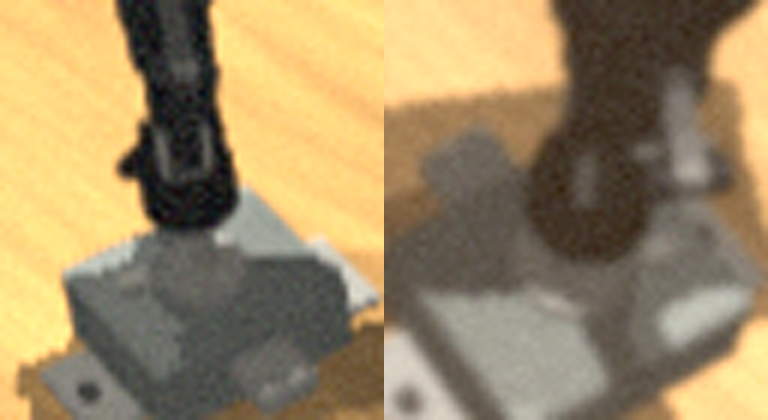

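The knob hangs above the shaft with its nib toward the lug side. I'll descend gently while watching the force.

Call:
drive_tool(
  rows=[
    [[1,4,1,0],[1,8,1,0],[1,11,1,0],[1,14,1,0],[1,17,1,0],[1,17,1,0],[1,17,1,0]],
  ],
)

```text
t: 5.87
tcp_pos: [0.5614, -0.2687, 0.0892]
eef_rot: [-0.61, -0.357, 0.357, 0.611]
wrist_force: [-0.1, 0.1, -0.1]
grip_width: 0.152
```

Call:
drive_tool(
  rows=[
    [[0,3,0,0],[0,5,0,0],[0,7,0,0],[0,9,0,0],[0,9,0,0]],
  ],
)

```text
t: 6.28
tcp_pos: [0.5613, -0.2686, 0.0799]
eef_rot: [-0.61, -0.357, 0.357, 0.611]
wrist_force: [-0.3, -0.4, -0.2]
grip_width: 0.145
```

Call:
drive_tool(
  rows=[
    [[0,1,0,0],[0,2,0,0],[0,3,0,0],[0,3,0,0],[0,3,0,0]],
  ],
)

```text
t: 6.7
tcp_pos: [0.5616, -0.2687, 0.0778]
eef_rot: [0.611, 0.357, -0.357, -0.61]
wrist_force: [-0.8, 0.3, 4.0]
grip_width: 0.147
```

Seating is felt: 4 N at about the expected height. Now I'll press to the stop.

Call:
drive_tool(
  rows=[
    [[0,1.5,0,0],[0,3,0,0],[0,4,0,0],[0,5,0,0],[0,5,0,0],[0,5,0,0]],
  ],
)

```text
t: 7.2
tcp_pos: [0.5617, -0.2688, 0.073]
eef_rot: [0.611, 0.357, -0.357, -0.61]
wrist_force: [-3.7, 1.6, 7.7]
grip_width: 0.152
```

Call:
drive_tool(
  rows=[
    [[0,1,0,0],[0,2,0,0],[0,2,0,0],[0,2,0,0]],
  ],
)

```text
t: 7.53
tcp_pos: [0.5619, -0.2689, 0.0726]
eef_rot: [0.611, 0.357, -0.356, -0.61]
wrist_force: [-7.5, 4.2, 18.9]
grip_width: 0.147
```

The stop is felt: 19 N, with the TCP at 0.0726 against 0.0729 predicted. I'll relieve the sideways force by a small shift along tool +z, then check.

Call:
drive_tool(
  rows=[
    [[0,0,0.5,0],[0,0,1,0],[0,0,1,0],[0,0,1,0],[0,0,1,0],[0,0,1,0]],
  ],
)

```text
t: 8.03
tcp_pos: [0.5618, -0.2688, 0.0727]
eef_rot: [0.611, 0.358, -0.356, -0.61]
wrist_force: [-4.3, 1.9, 16.7]
grip_width: 0.152
```

Run:
```python
from h import *
a,b=read_camera("scene"),read_camera("side")
f=lambda i,x,y:cv2.resize(i[y:y+70,x:x+64],None,fx=6,fy=6,interpolation=cv2.INTER_CUBIC)
cv2.imwrite("pics/n5.png",cv2.convertScaleAbs(np.hstack([f(a,178,92),f(b,321,266)]),alpha=1.8))
for i in range(4):
    read_camera("side"); s=bot.state(); print(s["t"],s["tcp_pos"],s["wrist_force"],s["ft_torque"],s["grip_width"])
```

```text
8.1833 [ 0.56173522 -0.2688192   0.07264698] [-3.79044414  1.95030048 16.16509837] [ 4.75165819e-01  8.91021675e-01 -7.18952360e-04] 0.1443259492118418
8.2333 [ 0.56169713 -0.2688405   0.07261809] [-4.20997982  2.61623492 16.27592884] [0.49636804 0.90585916 0.01646765] 0.1502143103852182
8.2833 [ 0.56171803 -0.26885815  0.07263053] [-3.55365988  1.3682135  16.66257736] [ 0.44013106  0.88684154 -0.00450413] 0.14436388832048316
8.3333 [ 0.56170465 -0.26884704  0.0726055 ] [-4.15089277  1.92074091 15.87575954] [ 0.54501568  0.95559464 -0.00338902] 0.1467076445926617
```

View pics/n5.png

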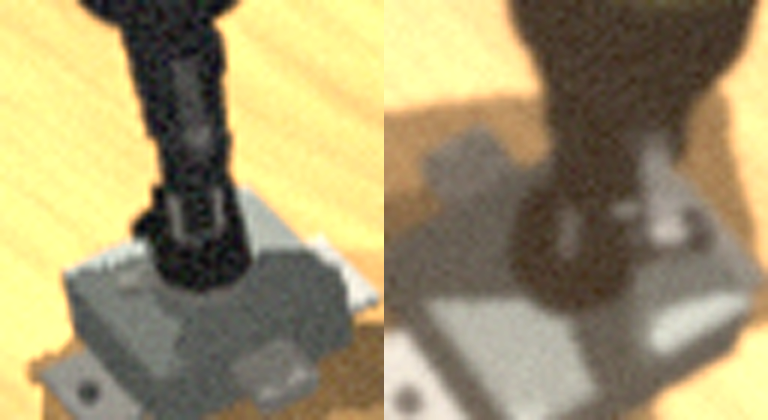

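The knob sits down on the collar with its nib over the lug, upright and steady. I'm handing it in.

```bash
python3 -c "
from station import bot
print(bot.sign_off()); print(bot.state()['t'])"
```

```text
the job is handed in; nothing more can be done
None
the job is handed in; nothing more can be done
```

I picked the black knob out of the basket by its bar and turned it to the lock's lug, which I measured at about -29°. It slid onto the D-shaft without resistance, seated with 4 N at the expected height, and I pressed it to the stop. I handed in at about 8.3 s with the knob still gripped and pressed down.

- **At the stop:** the last readings were a steady TCP height of 0.0726 m (0.0729 predicted) and about 16 N of push. About 4 N of sideways force remained after one small correction. The jaws were about 12.5 mm open on the 14 mm bar.
- **Alignment:** the final view showed the knob low on the collar and upright, with its nib over the lug.
- **Disagreement:** the fixed cameras and the wrist camera differed by about 2 mm and 3° on the shaft. I went by the wrist camera.
- **Not checked:** I didn't measure the shaft's travel directly, only inferred it from TCP height and force. I also took no final picture of the tubs, ramekin and brush, but nothing went near them.

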